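# Unlatch the ultrasonic cleaner and hold its lid open

## Task

The ultrasonic cleaner has finished its cycle: slide the catch on its front all the way to the right, away from the lid's handle, until you feel it come up against its stop, then raise the lid by its front handle to 60 degrees open and finish still holding it there, so that the drops run back into the tank and a colleague can lift out the basket. The lid falls shut by itself, so do not let go of it, let it drop or swing it back past upright. Leave the bottles, jars and instruments around it where they are.

Things in the scene. Friction and masses are not known exactly. Their poses are not given: they have to be found in the camera images.
- cleaner: Bench-top ultrasonic cleaner, white housing 160 (x) x 260 (y) x 118 mm, heavy, does not move; origin at the centre of its underside, x pointing to its back, -x to its front with the control panel, y to the left when seen from the front, z up. On top lies a steel lid 168 x 266 x 12 mm, whose top is 133 mm above the worktop when shut and whose front edge stands 82 mm in front of the origin.
- lid (a joint): Angle of the lid about its hinge along the back rim: 0 shut, 1.047 is 60 degrees open, about 1.57 upright, end stop 1.9. The hinge has almost no friction: the lid (about 0.35 kg, varies) falls shut from anywhere below upright. It cannot rise until the catch is across.
- lid_hinge (a point): Point on the hinge axis of the lid, at the middle of its width: 87 mm behind the cleaner's origin and 122 mm above the worktop. The axis runs along the cleaner's y.
- lid_handle (a point): Middle of the lid's handle, a round black bar 11 mm thick and 72 mm long along the cleaner's y, on two arms in front of the lid's front edge. Lid shut: 114 mm in front of the cleaner's origin, 150 mm above the worktop; 26 mm free between bar and lid edge, the lid's top 11 mm below the bar's underside. It swings about the hinge axis at radius 203 mm.
- catch (a joint): Travel of the sliding catch along the cleaner's -y (to the right seen from the front, away from the handle): 0 to 6 mm at the start, 0.025 m at its stop. It takes 1.5 to 2 N to slide and stays where it is left. Its claw lies over a lug on the lid's front edge and clears it only over the last 5 mm, so it must go to the stop.
- catch_knob (a point): Centre of the catch's black knob, on the cleaner's front right of the lid's handle: 12 mm wide along y, 26 along x, 32 tall. At travel 0 it is 117.5 mm in front of the cleaner's origin, 85 mm to its right, 112 mm above the worktop; 37 mm free between knob and handle end. Behind it (12 mm behind its centre) stands the steel claw, 26 mm higher than its centre. Push from its left or pinch from above.
- gel_jar: Jar 39 mm across, 81 mm tall, standing at the left end of the cleaner; origin under its centre.
- dropper_bottle: Brown dropper bottle 34 mm across, 109 mm tall, at the left end of the cleaner; origin under its centre.
- mouth_mirror: Mouth mirror 114 mm long lying to the right in front of the cleaner; origin under its centre.
- small_jar: Small jar 31 mm across, 32 mm tall, in front of the mixer on the right; origin under its centre.

How it is judged:
By the outcome, as a careful person would: the job done as asked, in the order asked, and still so for the second after the job is handed in, while the arm keeps its last pose, push and grip.
It also fails if it takes over 51 s, if anything falls off the work surface, if the arm or the gripper's body presses on something with over 40 N, if the wrist force passes 120 N, or if a joint passes its speed limit or range.

## Robot

A 6-joint arm with a two-finger parallel gripper is mounted at the origin on a cart in front of the work surface, level with it; the furniture and walls round the work are solid. World frame = base frame: x ahead of the robot, y to its left, z up, the work surface at z = 0. Lengths are in m, angles in degrees, forces in N, time in s.
With the tool pointing down it reaches from about 0.3 to 0.75 m from the base axis. Payload 8.5 kg.
Tool frame: the origin (TCP) lies at the very end of the fingers, on their centre line; the grasp point (between the pads) lies 19 mm behind it; y points along the fingers, z is the direction in which the jaws open and shut, and the axes are right-handed (so a half turn about y gives the same grasp; the last joint's range is limited). The gripper opens to 85 mm and grips with 20 to 120 N. Pads are 22 mm wide; open, the fingers measure 114 mm over their backs; the gripper's body (76 mm by 85 mm) begins 54 mm behind the grasp point. The pads swing forward as they close: fully open they stand 13 mm farther back than shut.
Start: joints at [62.378, 21.807, 74.336, -0, 83.858, -12.336], TCP at [0.145, 0.531, 0.231] pointing down, gripper open.
Joint ranges: [-178.18, 178.18], [-50.72, 133.34], [12.68, 142.11], [-81.47, 261.47], [9.98, 163.14], [-165.26, 165.26]. Speed limits (degrees/s): [136.94, 136.94, 180, 180, 180, 180].

## Interface

Orientations are given as a 3x3 rotation matrix whose columns are the frame's x, y, z axes.
In Python, from rig import env gives the robot as it stands. The module is installed in compiled form; this text tells all that it offers.
- The arm moves only by the tool servo_tool, never from a script. Its argument "rows" is one flat list of numbers, 7 for each row, row after row: the opening, from 0 (shut) to 1 (fully open), then the shift along the world's x, y, z in m, then the turn, a rotation vector about the world's x, y, z in degrees. A call has 1 to 10 rows; each row shifts and turns the commanded pose from where the row before left it; what a row does not reach is not made up. A row lasts 1/12 s, in which the tool goes at most 41.7 mm and 7.16 degrees, less where a joint would pass 70% of its speed; a pose out of reach is approached as far as the arm can. A call with a gripper value outside its range is refused whole. The fingers move at their own pace and stop on an object; "force" is the grip in N (left out, the last holds). Time passes only in rows, so rows that do not move let the fingers close. It gives the time, the measured TCP pose, the force and the opening at its end, in the units of the state.
- env.observe(): the state, without advancing time (a new reading comes with each control period).
- env.get_image(name): name is "scene" or "top"; returns the picture (480x640x3 uint8, red, green, blue); there is no depth.
- env.camera_model(name): a dict with "camera_matrix" (3x3 intrinsics, pixels), "R" (3x3) and "t" (3): a world point X has camera coordinates R X + t. Camera axes: x right, y down, z forward; pixel columns grow to the right and rows downward; lengths in m; the calibration is good to about 2 mm. A picture is of the moment at which its call begins. camera_model takes no time and is no camera call.
- env.close_job(): hands the job in, once; it reports no verdict.
The state is a dict: "time_s": time; "q": joint angles; "qvel": joint speeds; "joint_efforts": joint torques, N m; "position": TCP position; "tool_rot": TCP orientation; "ft_force": force on the tool from outside, world axes, zero at the start; "wrist_torque": the same for the moment, N m; "grip_width": finger opening in m.
Only numpy, scipy, OpenCV 4.12 (cv2) and the standard library are available. Lean on these libraries where they do the work, as an engineer would, in place of code of your own. Each camera call takes 0.05 s, during which the arm holds its last target.

## Working session

There is one attempt and no reset: what is moved stays moved. The work goes in short steps, Python scripts to look and compute and a tool call to move; the robot and the scene stay as the last step left them, time stands still between calls to the robot, and variables do not carry over. Pictures are saved under pics/ and viewed, and the job is handed in when it is done.

Besides the shell and the picture viewer there is one more tool, called as a command line: name --argument value ..., lists and objects as JSON in quotes. servo_tool: Moves the arm, as the interface text tells. Its arguments: {"type":"object","properties":{"rows":{"type":"array","items":{"type":"number"}},"force":{"type":"number"}},"required":["rows"]}

```bash
mkdir -p pics
python3 - <<'E'
from rig import env
import cv2,numpy as np
for n in("scene","top"):
    cv2.imwrite(f"pics/{n}0.png",env.get_image(n)[:,:,::-1])
    m=env.camera_model(n);print(n,m)
s=env.observe();print(s)
E
```

```text
scene {'camera_matrix': array([[547.57274966,   0.        , 316.66326825],
       [  0.        , 547.57274966, 246.51676809],
       [  0.        ,   0.        ,   1.        ]]), 'R': array([[ 0.64404744, -0.76493774,  0.0085528 ],
       [-0.38129183, -0.33068515, -0.86328667],
       [ 0.66318884,  0.55273646, -0.50464143]]), 't': array([-0.10468025,  0.37110985,  0.57020592])}
top {'camera_matrix': array([[510.87973062,   0.        , 311.26914716],
       [  0.        , 510.87973062, 236.33480536],
       [  0.        ,   0.        ,   1.        ]]), 'R': array([[ 0.01175741, -0.99990674,  0.00694806],
       [-0.9942334 , -0.01243084, -0.10651491],
       [ 0.10659134, -0.00565566, -0.99428683]]), 't': array([0.27098978, 0.49352489, 1.28409401])}
{'time_s': 0.1, 'q': array([ 6.23801545e+01,  2.18391566e+01,  7.43798473e+01,  8.82709229e-04,
        8.38577539e+01, -1.23352216e+01]), 'qvel': array([ 0.02202269,  0.00981756, -0.05337436,  0.14179575, -0.0116601 ,
        0.06323321]), 'joint_efforts': array([ 2.98331601e-03, -4.49222445e+01, -2.31651163e+01, -1.67858102e-04,
        3.75859207e-03, -4.56376893e-05]), 'position': array([0.14485753, 0.53031143, 0.23075784]), 'tool_rot': array([[ 9.64627665e-01, -6.34649511e-04,  2.63615374e-01],
       [-2.63615966e-01, -1.17990845e-03,  9.64626990e-01],
       [-3.01158041e-04, -9.99999103e-01, -1.30547608e-03]]), 'ft_force': array([0.05083935, 0.31889165, 0.32193914]), 'wrist_torque': array([ 0.00794862,  0.00327552, -0.03632601]), 'grip_width': 0.08548878306933463}
```

View pics/scene0.png

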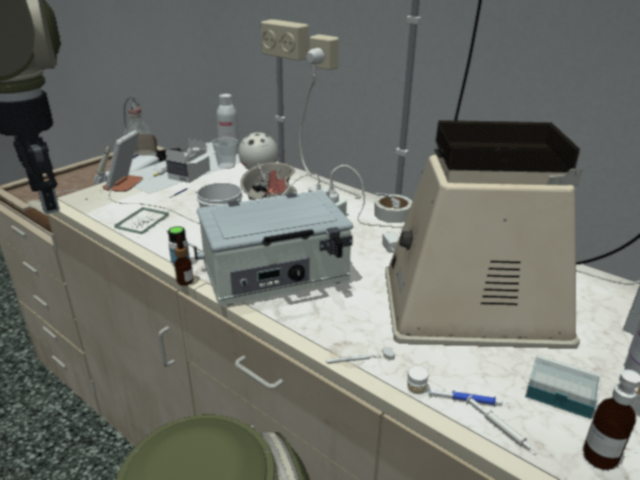

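View pics/top0.png

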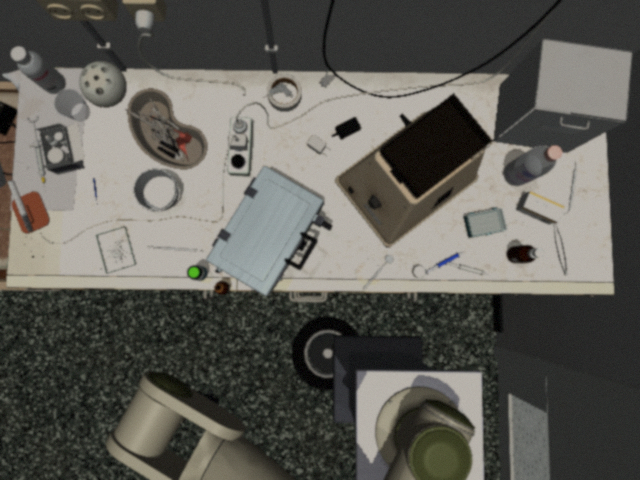

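The scene view shows the cleaner with its handle bar near (288,237) and knob near (338,240). In the top view the lid corners are at about (265,168), (325,205), (268,293) and (210,255), the handle is at (302,250) and the catch at (324,222). I'll zoom in to measure.

Run:
```python
import cv2
t=cv2.imread("pics/top0.png");s=cv2.imread("pics/scene0.png")
cv2.imwrite("pics/tz.png",cv2.resize(t[155:305,185:345],None,fx=4.5,fy=4,interpolation=2) if 0 else cv2.resize(t[155:305,185:385],None,fx=4,fy=4,interpolation=2))
cv2.imwrite("pics/sz.png",cv2.resize(s[180:310,160:360],None,fx=4,fy=4,interpolation=2))
```

```text
(no output)
```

View pics/tz.png

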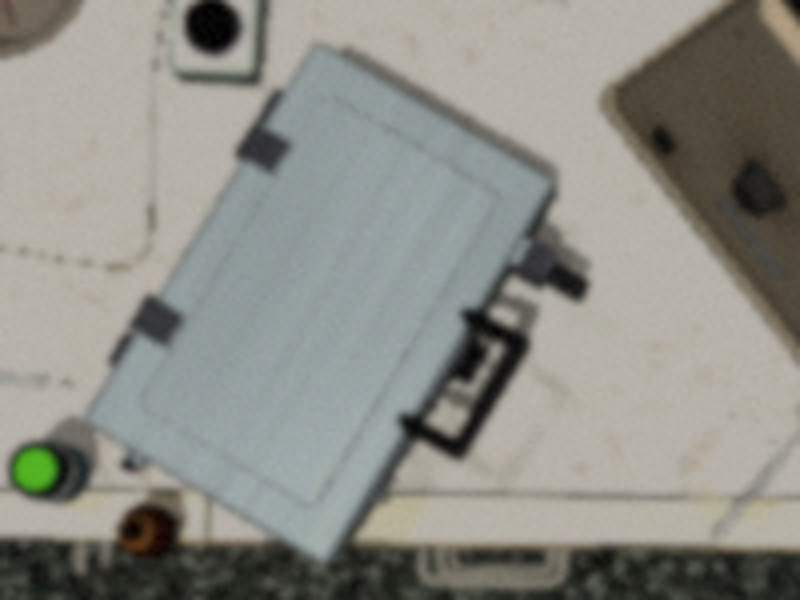

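View pics/sz.png

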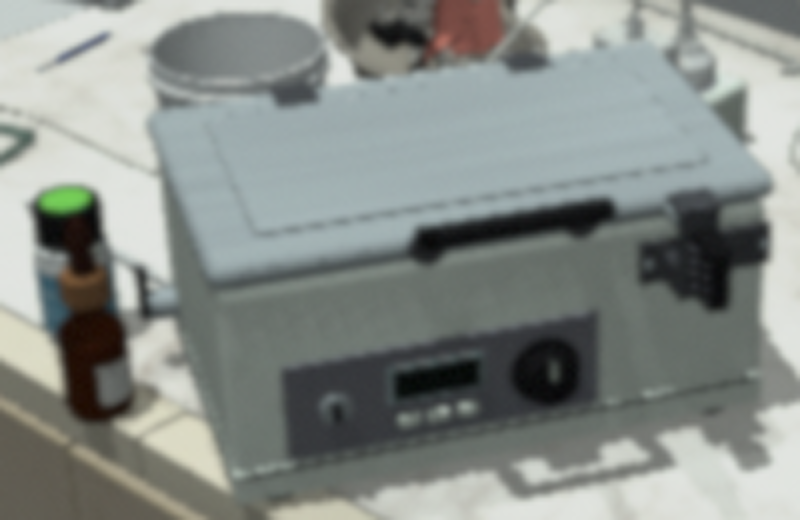

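```bash
cat > h.py <<'E'
from rig import env
import numpy as np,cv2
def ray(n,p):
    m=env.camera_model(n);K,R,t=m["camera_matrix"],m["R"],m["t"]
    d=R.T@np.linalg.solve(K,[p[0],p[1],1]);return -R.T@t,d/np.linalg.norm(d)
def plane(n,p,z):
    c,d=ray(n,p);return c+d*(z-c[2])/d[2]
def tri(p,q):
    a,d=ray("top",p);b,e=ray("scene",q)
    s=np.linalg.lstsq(np.c_[d,-e],b-a,rcond=None)[0];A=a+s[0]*d;B=b+s[1]*e
    return (A+B)/2,np.linalg.norm(A-B)
def proj(n,X):
    m=env.camera_model(n);c=m["R"]@X+m["t"];u=m["camera_matrix"]@c;return u[:2]/u[2]
E
python3 - <<'E'
from h import *
t=cv2.imread("pics/top0.png")
hsv=cv2.cvtColor(t,cv2.COLOR_BGR2HSV);print(hsv[230,265],hsv[280,240],hsv[190,235])
m=((hsv[:,:,0]>85)&(hsv[:,:,0]<115)&(hsv[:,:,1]>25)&(hsv[:,:,2]>110)).astype(np.uint8)*255
m[:150]=0;m[300:]=0;m[:,:195]=0;m[:,330:]=0
m=cv2.morphologyEx(m,cv2.MORPH_CLOSE,np.ones((7,7)));m=cv2.morphologyEx(m,cv2.MORPH_OPEN,np.ones((7,7)))
c=max(cv2.findContours(m,0,1)[0],key=cv2.contourArea)
P=np.array([plane("top",p,.133)[:2] for p in c[:,0].astype(float)])
r=cv2.minAreaRect((P*1000).astype(np.float32));print(r,cv2.boxPoints(r))
man=np.array([[264.5,166.25],[323.25,200.5],[266.25,295],[207.5,258.75]])
W=np.array([plane("top",p,.133) for p in man]);print(W,[np.linalg.norm(W[i]-W[(i+1)%4]) for i in range(4)])
for e in ([316.25,240],[300,267.5]):print(plane("top",e,.15))
S=lambda a:(160+a[0]/4,180+a[1]/4)
print(tri((316.25,240),S((613,208))),tri((300,267.5),S((418,240))))
print("knob tip top z.128",plane("top",(185+568/4,155+282/4),.128))
for z,nm,px in((.0,"mirror",(377,272)),(.081,"gel",(185+37/4,155+468/4)),(.109,"drop",(185+147/4,155+530/4))):print(nm,plane("top",px,z))
E
```

```text
[ 93  14 161] [ 86  12 146] [ 13  17 185]Traceback (most recent call last):
  File "<stdin>", line 7, in <module>
ValueError: max() iterable argument is empty
```

```bash
cat > m1.py <<'E'
from h import *
t=cv2.imread("pics/top0.png")
b=cv2.GaussianBlur(t,(5,5),0).astype(int)
m=((b[:,:,0]-b[:,:,2]>3)&(b[:,:,1]>110)).astype(np.uint8)*255
m[:150]=0;m[300:]=0;m[:,:195]=0;m[:,330:]=0
m=cv2.morphologyEx(m,cv2.MORPH_OPEN,np.ones((7,7)));m=cv2.morphologyEx(m,cv2.MORPH_CLOSE,np.ones((7,7)))
c=max(cv2.findContours(m,0,1)[0],key=cv2.contourArea)
P=np.array([plane("top",p,.133)[:2] for p in c[:,0].astype(float)])
r=cv2.minAreaRect((P*1000).astype(np.float32));print(r,cv2.boxPoints(r))
man=np.array([[264.5,166.25],[323.25,200.5],[266.25,295],[207.5,258.75]])
W=np.array([plane("top",p,.133) for p in man]);print(W,[np.linalg.norm(W[i]-W[(i+1)%4]) for i in range(4)])
for e in ([316.25,240],[300,267.5]):print(plane("top",e,.15))
S=lambda a:(160+a[0]/4,180+a[1]/4)
print(tri((316.25,240),S((613,208))),tri((300,267.5),S((418,240))))
print("knob tip top z.128",plane("top",(185+568/4,155+282/4),.128))
for z,nm,px in((.0,"mirror",(377,272)),(.081,"gel",(185+37/4,155+468/4)),(.109,"drop",(185+147/4,155+530/4))):print(nm,plane("top",px,z))
E
python3 m1.py
```

```text
((490.9537353515625, 385.70904541015625), (170.37037658691406, 264.794677734375), 60.0161247253418) [[333.70383 378.0909 ]
 [563.06    245.75815]
 [648.2036  393.32718]
 [418.84747 525.6599 ]]
[[0.64536867 0.39108121 0.133     ]
 [0.56441879 0.250183   0.133     ]
 [0.34040309 0.3804617  0.133     ]
 [0.42295258 0.5194585  0.133     ]] [np.float64(0.16249673991861585), np.float64(0.2591439173227608), np.float64(0.16166176816764077), np.float64(0.2568066270161843)]
[0.46845219 0.26602715 0.15      ]
[0.40435558 0.30276247 0.15      ]
(array([0.4681678 , 0.26629834, 0.15036651]), np.float64(0.0007239097657148808)) (array([0.39927064, 0.30757977, 0.14910001]), np.float64(0.014045915857776184))
knob tip top z.128 [0.50546273 0.2406068  0.128     ]
mirror [0.40194276 0.10507528 0.        ]
gel [0.39346666 0.56079084 0.081     ]
drop [0.35662288 0.48817818 0.109     ]
```

Run:
```python
from h import *
o=np.array([.4915,.383,0]);xc=np.array([.5,.8660,0]);yc=np.array([-.8660,.5,0]);z=np.array([0,0,1.])
C=lambda a,b,c:o+a*xc+b*yc+c*z
for n,f in(("top","pics/top0.png"),("scene","pics/scene0.png")):
    t=cv2.imread(f)
    t=cv2.resize(t,None,fx=4,fy=4)
    for P in(C(-.114,.036,.15),C(-.114,-.036,.15),C(-.1305,-.085,.128),C(-.1045,-.085,.128),C(-.082,.133,.133),C(-.082,-.133,.133),C(.086,.133,.133),C(.086,-.133,.133)):
        u=proj(n,P)*4;cv2.circle(t,tuple(int(v) for v in u),4,(0,0,255),1)
    t=t[600:1200,760:1560] if n=="top" else t[720:1240,640:1440]
    cv2.imwrite(f"pics/ov_{n}.png",t)
for p in((337,182),(388,244)):print("mixer base",plane("top",p,.0)[:2],plane("top",p,.05)[:2])
print(plane("scene",(388,312),0),plane("scene",(398,333),0),plane("scene",(577,340),0))
```

```text
mixer base [0.63826864 0.21047278] [0.62743393 0.21325591]
mixer base [0.47529868 0.07617799] [0.47060246 0.08401953]
[0.5348668  0.14254431 0.        ] [0.49587488 0.09579128 0.        ] [ 0.68072038 -0.1478949   0.        ]
```

View pics/ov_top.png

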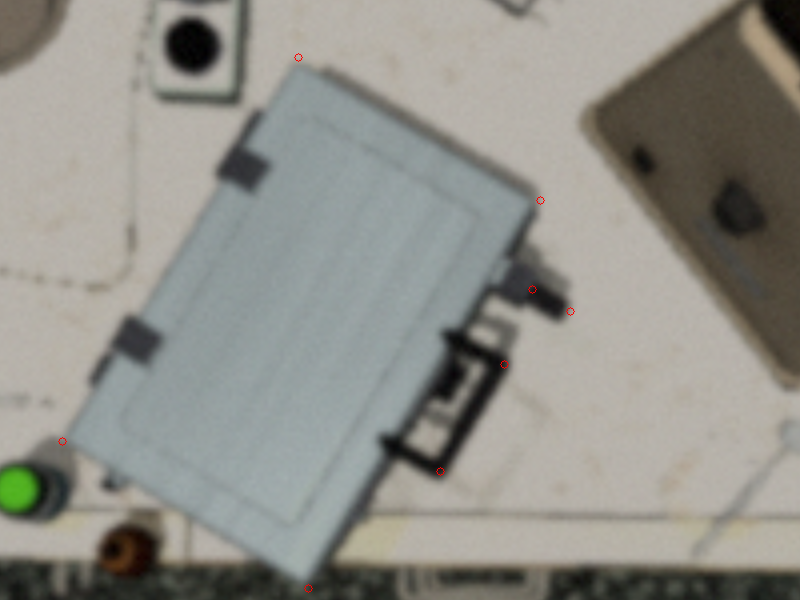

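View pics/ov_scene.png

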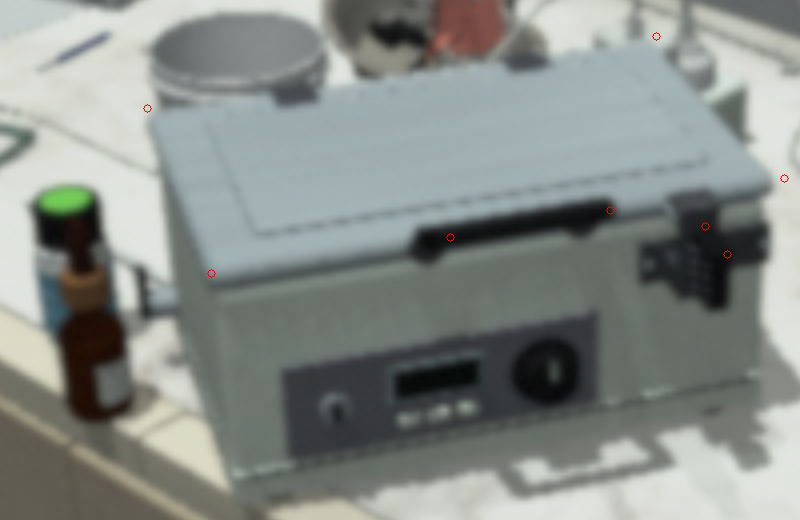

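The overlay (red circles) sits on the lid corners, handle ends and knob to within a few mm. The yaw is 60° and the rectangle measures 170 x 265 mm, against a given 168 x 266. For the catch I'll push the knob from its left with the fingers shut, going down between it and the handle.

servo_tool --rows '[0,0.033,-0.029,0,0,0,-5,0,0.033,-0.029,0,0,0,-5,0,0.033,-0.029,0,0,0,-4.7,0,0.033,-0.029,0,0,0,0,0,0.033,-0.029,0,0,0,0,0,0.033,-0.029,0,0,0,0,0,0.033,-0.029,0,0,0,0,0,0.033,-0.029,0,0,0,0,0,0.033,-0.029,0,0,0,0,0,0.02,-0.016,0,0,0,0]' --force 40

```text
time_s: 0.93
position: [0.449, 0.2641, 0.231]
tool_rot: [[0.865, -0.0, 0.502], [-0.502, -0.001, 0.865], [0.0, -1.0, -0.001]]
ft_force: [-0.1, -0.0, -0.1]
grip_width: -0.0002
```

servo_tool --rows '[0,0.016,-0.012,0,0,0,0,0,0,0,0,0,0,0,0,0,0,0,0,0,0,0,0,0,0,0,0,0,0,0,0,0,0,0,0]'

```text
time_s: 1.35
position: [0.4618, 0.2557, 0.2313]
tool_rot: [[0.867, -0.0, 0.499], [-0.499, 0.0, 0.867], [-0.0, -1.0, -0.0]]
ft_force: [-0.4, -1.2, -0.1]
grip_width: -0.0001
```

servo_tool --rows '[0,0.008,-0.007,0,0,0,0,0,0.008,-0.007,0,0,0,0,0,0,0,-0.02,0,0,0,0,0,0,-0.02,0,0,0,0,0,0,-0.016,0,0,0,0,0,0,0,0,0,0,0,0,0,0,0,0,0]'

```text
time_s: 1.93
position: [0.479, 0.2407, 0.1753]
tool_rot: [[0.866, -0.001, 0.5], [-0.5, -0.0, 0.866], [-0.001, -1.0, -0.001]]
ft_force: [0.3, 0.1, 0.3]
grip_width: -0.0
```

Run:
```python
from h import *
print(env.observe()["position"])
for n,(a,b,c,d) in (("top",(185,295,235,375)),("scene",(170,280,230,380))):
    t=env.get_image(n)[:,:,::-1];cv2.imwrite(f"pics/{n}1.png",cv2.resize(t[a:b,c:d],None,fx=5,fy=5,interpolation=2))
```

```text
[0.47897892 0.24066234 0.17525087]
```

View pics/scene1.png

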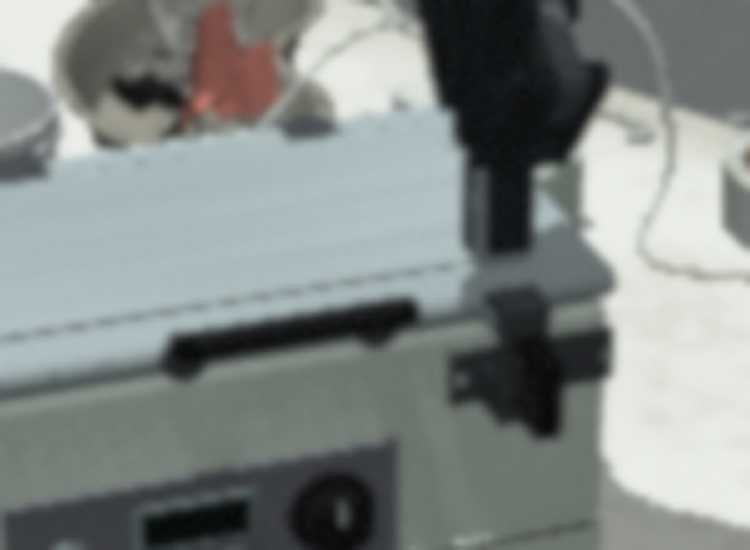

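View pics/top1.png

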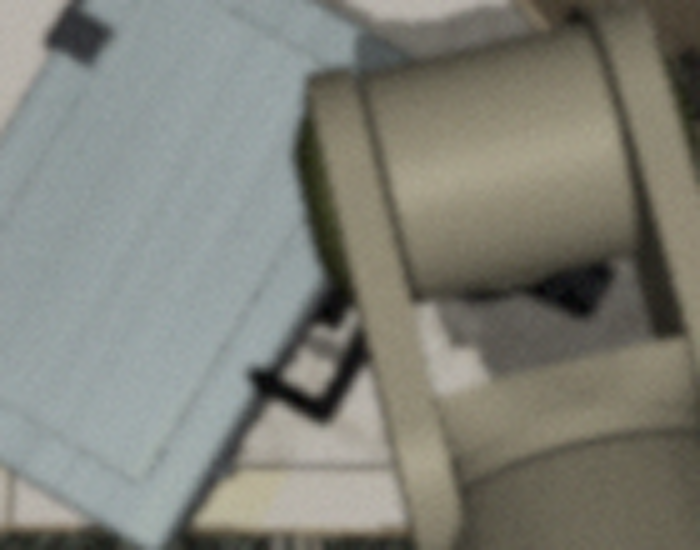

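Run:
```python
from h import *
for z in(.175,.128,.112,.1):
    for d in(-.011,.0,.011):
        P=np.array([.479,.2407,z])+d*np.array([.866,-.5,0]);print(z,d,(proj("scene",P)-[230,170])*5)
```

```text
0.175 -0.011 [465.28811333 263.6020647 ]
0.175 0.0 [495.53797696 258.69652553]
0.175 0.011 [525.57596882 253.82534505]
0.128 -0.011 [463.33764741 383.12354999]
0.128 0.0 [492.84395667 377.93005397]
0.128 0.011 [522.1487101  372.77203441]
0.112 -0.011 [462.69562276 422.46581122]
0.112 0.0 [491.95707702 417.18209296]
0.112 0.011 [521.02031587 411.93416631]
0.1 -0.011 [462.22113902 451.54142873]
0.1 0.0 [491.30160212 446.19248491]
0.1 0.011 [520.18630093 440.87954918]
```

Scene view: the finger tip spans columns 463–532 of the crop, the knob's left face is at about 530 and the handle end at about 418. I'll shift 5 mm left to centre in the gap, then go down.

servo_tool --rows '[0,-0.0043,0.0025,0,0,0,0,0,0,0,-0.015,0,0,0,0,0,0,-0.015,0,0,0,0,0,0,-0.015,0,0,0,0,0,0,-0.015,0,0,0,0,0,0,-0.015,0,0,0,0,0,0,0,0,0,0,0,0,0,0,0,0,0]'

```text
time_s: 2.7
position: [0.4744, 0.2437, 0.1009]
tool_rot: [[0.866, 0.0, 0.5], [-0.5, 0.0, 0.866], [0.0, -1.0, 0.0]]
ft_force: [0.6, -0.4, 0.3]
grip_width: -0.0001
```

servo_tool --rows '[0,0.0026,-0.0015,0,0,0,0,0,0.0026,-0.0015,0,0,0,0,0,0,0,0,0,0,0]'

```text
time_s: 2.95
position: [0.4806, 0.2403, 0.1013]
tool_rot: [[0.866, 0.002, 0.5], [-0.5, 0.0, 0.866], [0.002, -1.0, 0.001]]
ft_force: [-0.4, 0.4, 0.3]
grip_width: 0.0001
```

servo_tool --rows '[0,0.0026,-0.0015,0,0,0,0,0,0.0026,-0.0015,0,0,0,0,0,0,0,0,0,0,0]'

```text
time_s: 3.2
position: [0.4853, 0.2373, 0.1005]
tool_rot: [[0.866, 0.0, 0.5], [-0.5, 0.0, 0.866], [0.0, -1.0, 0.0]]
ft_force: [-0.7, -0.3, 0.6]
grip_width: 0.0002
```

servo_tool --rows '[0,0.0026,-0.0015,0,0,0,0,0,0.0026,-0.0015,0,0,0,0,0,0,0,0,0,0,0]'

```text
time_s: 3.45
position: [0.4904, 0.2342, 0.1003]
tool_rot: [[0.866, 0.0, 0.5], [-0.5, -0.0, 0.866], [0.0, -1.0, 0.0]]
ft_force: [1.1, -0.0, -0.2]
grip_width: -0.0002
```

servo_tool --rows '[0,0.0026,-0.0015,0,0,0,0,0,0.0026,-0.0015,0,0,0,0,0,0,0,0,0,0,0]'

```text
time_s: 3.7
position: [0.4957, 0.2312, 0.1003]
tool_rot: [[0.866, 0.0, 0.5], [-0.5, -0.0, 0.866], [0.0, -1.0, 0.0]]
ft_force: [-0.4, 0.4, -0.6]
grip_width: -0.0001
```

servo_tool --rows '[0,0.0026,-0.0015,0,0,0,0,0,0.0026,-0.0015,0,0,0,0,0,0,0,0,0,0,0]'

```text
time_s: 3.95
position: [0.5009, 0.2282, 0.1003]
tool_rot: [[0.866, 0.0, 0.5], [-0.5, -0.0, 0.866], [0.0, -1.0, -0.0]]
ft_force: [0.4, -0.1, 0.2]
grip_width: 0.0001
```

Run:
```python
from h import *
print(env.observe()["ft_force"])
for n,(a,b,c,d) in (("scene",(170,280,230,380)),):
    t=env.get_image(n)[:,:,::-1];cv2.imwrite(f"pics/{n}2.png",cv2.resize(t[a:b,c:d],None,fx=5,fy=5,interpolation=2))
```

```text
[ 0.42331393 -0.09366873  0.19165522]
```

View pics/scene2.png

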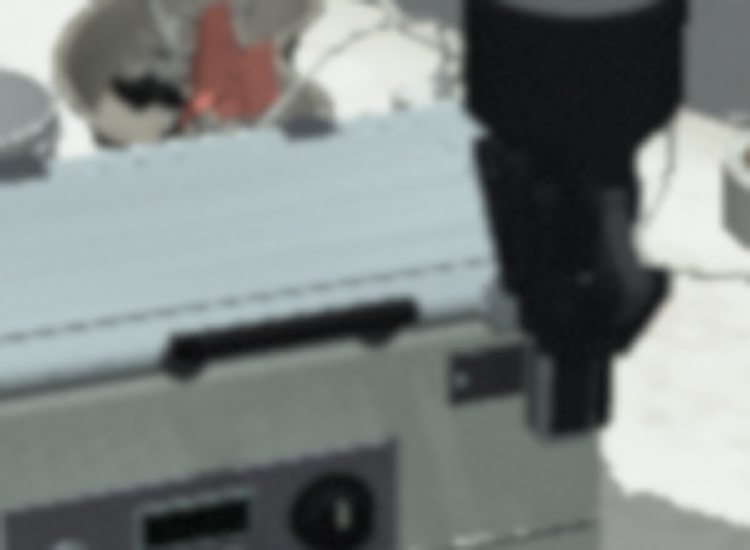

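The lug now shows and the catch is moving with the finger, which spans columns 530–610. I'll keep going until it reaches the stop.

servo_tool --rows '[0,0.0026,-0.0015,0,0,0,0,0,0,0,0,0,0,0]'

```text
time_s: 4.17
position: [0.5033, 0.2268, 0.1003]
tool_rot: [[0.866, 0.0, 0.5], [-0.5, -0.0, 0.866], [0.0, -1.0, -0.0]]
ft_force: [-0.8, -0.4, 0.5]
grip_width: -0.0002
```

servo_tool --rows '[0,0.0017,-0.001,0,0,0,0,0,0,0,0,0,0,0]'

```text
time_s: 4.33
position: [0.5049, 0.2259, 0.1003]
tool_rot: [[0.866, -0.0, 0.5], [-0.5, 0.0, 0.866], [-0.0, -1.0, 0.0]]
ft_force: [-0.0, 0.5, -0.2]
grip_width: 0.0001
```

servo_tool --rows '[0,0.0013,-0.00075,0,0,0,0,0,0,0,0,0,0,0]'

```text
time_s: 4.5
position: [0.5056, 0.2254, 0.1002]
tool_rot: [[0.866, -0.001, 0.5], [-0.5, 0.0, 0.866], [-0.001, -1.0, -0.0]]
ft_force: [-3.0, 2.6, 1.2]
grip_width: -0.0004
```

servo_tool --rows '[0,0.0009,-0.0005,0,0,0,0,0,0,0,0,0,0,0]'

```text
time_s: 4.67
position: [0.5058, 0.2252, 0.1002]
tool_rot: [[0.866, -0.003, 0.5], [-0.5, 0.001, 0.866], [-0.003, -1.0, -0.001]]
ft_force: [-6.8, 4.3, 1.4]
grip_width: -0.0001
```

servo_tool --rows '[0,0.0009,-0.0005,0,0,0,0,0,0,0,0,0,0,0,0,0,0,0,0,0,0]'

```text
time_s: 4.92
position: [0.5059, 0.2251, 0.1001]
tool_rot: [[0.866, -0.004, 0.499], [-0.499, 0.001, 0.866], [-0.004, -1.0, -0.001]]
ft_force: [-9.8, 7.5, 4.1]
grip_width: -0.0001
```

servo_tool --rows '[0,0.0009,-0.0005,0,0,0,0,0,0,0,0,0,0,0,0,0,0,0,0,0,0]'

```text
time_s: 5.17
position: [0.5061, 0.225, 0.1001]
tool_rot: [[0.867, -0.006, 0.499], [-0.499, 0.002, 0.867], [-0.006, -1.0, -0.001]]
ft_force: [-11.5, 8.2, 5.3]
grip_width: -0.0001
```

The force has climbed to 14 N with no more motion, so the catch is on its stop. Next I'll back off, lift and check.

servo_tool --rows '[0,-0.0045,0.0026,0,0,0,0,0,-0.006,0.0035,0,0,0,0,0,0,0,0.025,0,0,0,0,0,0,0.025,0,0,0,0,0,0,0.025,0,0,0,0.3,0,0,0.025,0,0,0,0.3,-0.02,0.015,0.01,0,0,0,0.3,-0.02,0.02,0,0,0,0,0.3,-0.02,0.02,0,0,0,0,0.3,0,0,0,0,0,0]'

```text
time_s: 6.0
position: [0.4354, 0.2871, 0.2109]
tool_rot: [[0.868, 0.0, 0.497], [-0.497, 0.001, 0.868], [0.0, -1.0, 0.001]]
ft_force: [-0.6, 0.5, -0.5]
grip_width: 0.0258
```

servo_tool --rows '[0.3,-0.003,0.0,0,0,0,0,0.3,0,0,0,0,0,0]'

```text
time_s: 6.17
position: [0.4352, 0.2846, 0.2104]
tool_rot: [[0.866, 0.001, 0.5], [-0.5, -0.0, 0.866], [0.001, -1.0, 0.0]]
ft_force: [-1.1, -0.8, 0.4]
grip_width: 0.0257
```

Run:
```python
from h import *
s=env.observe();print(s["position"],s["grip_width"],s["ft_force"])
for n,(a,b,c,d) in (("top",(185,295,235,375)),("scene",(170,280,230,380))):
    t=env.get_image(n)[:,:,::-1];cv2.imwrite(f"pics/{n}3.png",cv2.resize(t[a:b,c:d],None,fx=5,fy=5,interpolation=2))
```

```text
[0.43521311 0.28459445 0.21040863] 0.025695575912991885 [-1.0931422  -0.78902068  0.36713545]
```

View pics/scene3.png

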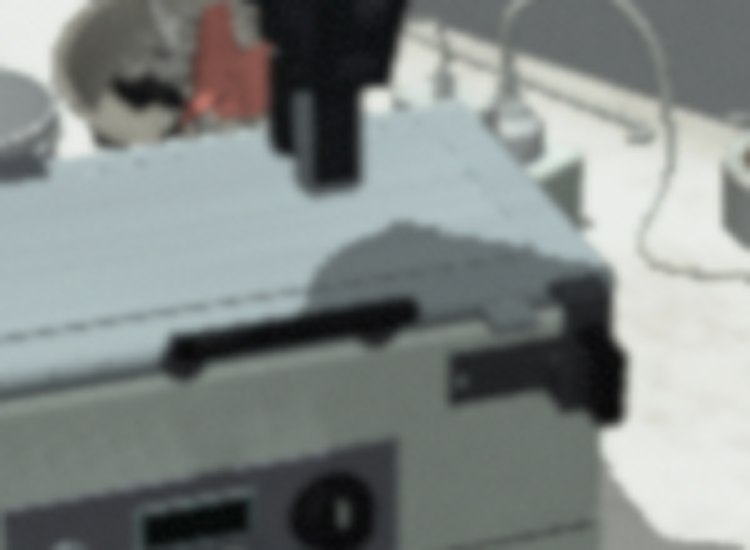

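View pics/top3.png

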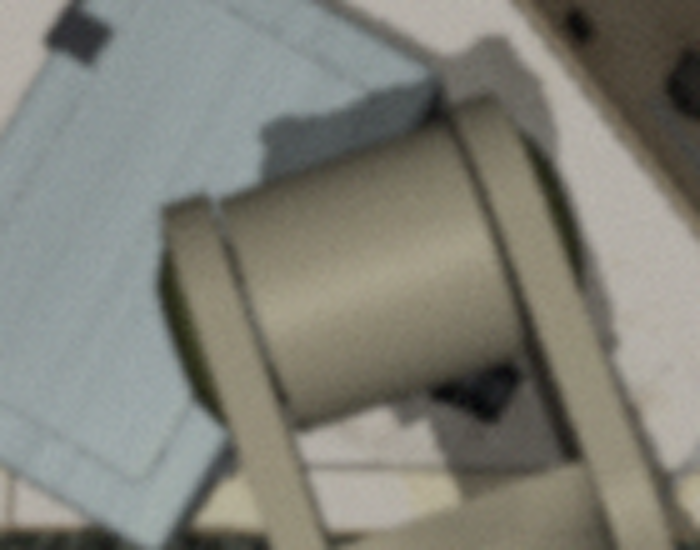

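The catch is now at its right end with its knob at (605,380) in the crop, and the lug at (515,318) is uncovered. Next I'll check the handle position against the TCP.

Run:
```python
from h import *
xc=np.array([.5,.866]);yc=np.array([-.866,.5])
T=np.array([.4352,.2846])
for nm,p in(("scene mid",plane("scene",(230+293/5,170+333/5),.15)),("top mid",(plane("top",(315.6,240.6),.15)+plane("top",(300.3,268),.15))/2),):
    d=p[:2]-T;print(nm,p,"xc",d@xc,"yc",d@yc)
t=cv2.imread("pics/top0.png")
g=cv2.cvtColor(t,cv2.COLOR_BGR2GRAY)
# profile across bar mid along xc, top view
B=np.array([.433,.2845])
z=.15
for s in np.arange(-.02,.022,.002):
    v=[]
    for l in(-.015,-.008,0,.008,.015):
        q=B+s*xc+l*yc;u=proj("top",np.array([*q,z]));v.append(cv2.getRectSubPix(g,(1,1),tuple(map(float,u)))[0,0])
    print(round(s,3),v)
print("TCP-B",(T-B)@xc,(T-B)@yc)
```

```text
scene mid [0.42824822 0.28823153 0.15      ] xc -0.000330989462636921 yc 0.007836007871738613
top mid [0.4351254  0.28478666 0.15      ] xc 0.00012434622227510837 yc 0.00015792895928124618
-0.02 [np.uint8(183), np.uint8(177), np.uint8(177), np.uint8(179), np.uint8(177)]
-0.018 [np.uint8(180), np.uint8(178), np.uint8(179), np.uint8(178), np.uint8(178)]
-0.016 [np.uint8(179), np.uint8(179), np.uint8(179), np.uint8(178), np.uint8(179)]
-0.014 [np.uint8(178), np.uint8(179), np.uint8(180), np.uint8(177), np.uint8(179)]
-0.012 [np.uint8(178), np.uint8(178), np.uint8(179), np.uint8(178), np.uint8(180)]
-0.01 [np.uint8(177), np.uint8(178), np.uint8(177), np.uint8(178), np.uint8(178)]
-0.008 [np.uint8(177), np.uint8(176), np.uint8(179), np.uint8(177), np.uint8(177)]
-0.006 [np.uint8(173), np.uint8(171), np.uint8(173), np.uint8(172), np.uint8(174)]
-0.004 [np.uint8(158), np.uint8(152), np.uint8(157), np.uint8(157), np.uint8(157)]
-0.002 [np.uint8(123), np.uint8(114), np.uint8(123), np.uint8(119), np.uint8(122)]
-0.0 [np.uint8(76), np.uint8(69), np.uint8(75), np.uint8(72), np.uint8(76)]
0.002 [np.uint8(39), np.uint8(33), np.uint8(37), np.uint8(37), np.uint8(36)]
0.004 [np.uint8(21), np.uint8(23), np.uint8(24), np.uint8(22), np.uint8(24)]
0.006 [np.uint8(26), np.uint8(24), np.uint8(27), np.uint8(24), np.uint8(42)]
0.008 [np.uint8(47), np.uint8(44), np.uint8(48), np.uint8(44), np.uint8(82)]
0.01 [np.uint8(75), np.uint8(78), np.uint8(80), np.uint8(67), np.uint8(123)]
0.012 [np.uint8(104), np.uint8(111), np.uint8(112), np.uint8(87), np.uint8(148)]
0.014 [np.uint8(119), np.uint8(126), np.uint8(136), np.uint8(92), np.uint8(155)]
0.016 [np.uint8(106), np.uint8(116), np.uint8(136), np.uint8(95), np.uint8(154)]
0.018 [np.uint8(75), np.uint8(80), np.uint8(125), np.uint8(95), np.uint8(146)]
0.02 [np.uint8(42), np.uint8(42), np.uint8(112), np.uint8(96), np.uint8(147)]
TCP-B 0.0011866000000000285 -0.00185519999999996
```

servo_tool --rows '[0.3,-0.001,0.0023,0,0,0,0,0.3,0,0,-0.015,0,0,0,0.3,0,0,-0.015,0,0,0,0.3,0,0,-0.015,0,0,0,0.3,0,0,-0.01,0,0,0,0.3,0,0,0,0,0,0]'

```text
time_s: 6.77
position: [0.4338, 0.2865, 0.1533]
tool_rot: [[0.866, -0.004, 0.501], [-0.501, -0.001, 0.866], [-0.002, -1.0, -0.003]]
ft_force: [-0.1, 0.1, -0.5]
grip_width: 0.0261
```

servo_tool --rows '[0.3,0,0,-0.01,0,0,0,0.3,0,0,-0.01,0,0,0,0.3,0,0,-0.006,0,0,0,0.3,0,0,0,0,0,0,0.3,0,0,0,0,0,0]'

```text
time_s: 7.18
position: [0.4345, 0.2871, 0.1297]
tool_rot: [[0.866, 0.0, 0.5], [-0.5, 0.0, 0.866], [0.0, -1.0, 0.0]]
ft_force: [0.6, -0.8, 1.4]
grip_width: 0.0262
```

Run:
```python
from h import *
s=env.observe();print(s["position"],s["grip_width"],s["ft_force"])
t=env.get_image("scene")[:,:,::-1];cv2.imwrite("pics/s4.png",cv2.resize(t[170:280,230:380],None,fx=5,fy=5,interpolation=2))
```

```text
[0.43450632 0.28709396 0.12967589] 0.026207465719237155 [ 0.63450141 -0.783599    1.39523049]
```

View pics/s4.png

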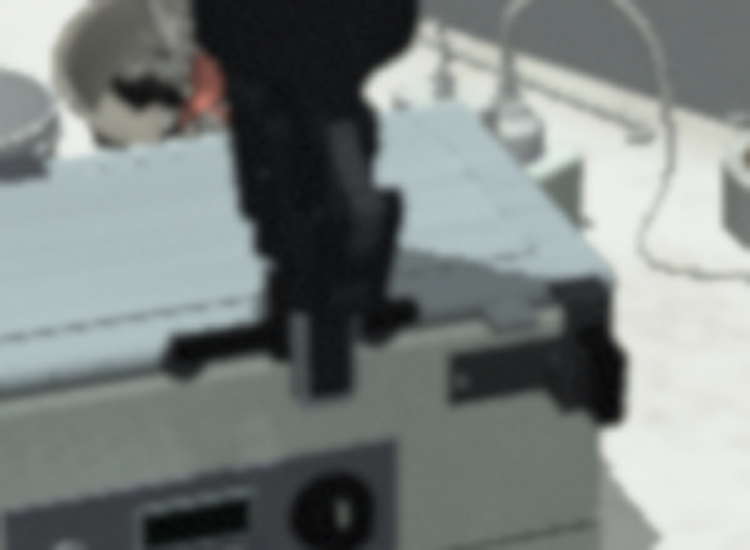

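The outer finger, at (325,360) in the crop, is in front of the bar and the fingers straddle it. Closing now.

servo_tool --rows '[0,0,0,0,0,0,0,0,0,0,0,0,0,0,0,0,0,0,0,0,0,0,0,0,0,0,0,0,0,0,0,0,0,0,0]' --force 30

```text
time_s: 7.65
position: [0.4348, 0.2876, 0.13]
tool_rot: [[0.866, 0.002, 0.5], [-0.5, 0.001, 0.866], [0.001, -1.0, 0.002]]
ft_force: [2.4, 5.3, 4.5]
grip_width: 0.0099
```

Run:
```python
import numpy as np
a0=np.arctan2(.028,.201);r=np.hypot(.201,.028);p=None
for th in range(0,61,3):
    a=a0+np.radians(th);q=np.array([-r*np.cos(a),r*np.sin(a)])
    if p is not None:
        d=q-p;print(th,np.round([.5*d[0],.866*d[0],d[1]],4))
    else:q0=q
    p=q
print((q-q0)[0]*np.array([.5,.866]),(q-q0)[1])
```

```text
3 [0.0009 0.0015 0.0105]
6 [0.0011 0.002  0.0104]
9 [0.0014 0.0024 0.0102]
12 [0.0017 0.0029 0.0101]
15 [0.0019 0.0034 0.0099]
18 [0.0022 0.0038 0.0097]
21 [0.0024 0.0042 0.0094]
24 [0.0027 0.0047 0.0092]
27 [0.0029 0.0051 0.0089]
30 [0.0032 0.0055 0.0085]
33 [0.0034 0.0058 0.0082]
36 [0.0036 0.0062 0.0078]
39 [0.0038 0.0066 0.0075]
42 [0.004  0.0069 0.007 ]
45 [0.0042 0.0072 0.0066]
48 [0.0043 0.0075 0.0062]
51 [0.0045 0.0078 0.0057]
54 [0.0046 0.008  0.0052]
57 [0.0048 0.0082 0.0048]
60 [0.0049 0.0084 0.0042]
[0.06237436 0.10803238] 0.16007110616067216
```

servo_tool --rows '[0,0.0013,0.0021,0.0105,0,0,0,0,0.0011,0.002,0.0104,0,0,0,0,0,0,0,0,0,0,0,0,0,0,0,0,0]'

```text
time_s: 7.98
position: [0.4365, 0.2908, 0.1498]
tool_rot: [[0.866, -0.0, 0.5], [-0.5, -0.001, 0.866], [0.0, -1.0, -0.001]]
ft_force: [2.6, -1.1, -2.5]
grip_width: 0.0098
```

Run:
```python
from h import *
s=env.observe();print(s["position"],s["grip_width"],s["ft_force"])
t=env.get_image("scene")[:,:,::-1];cv2.imwrite("pics/s5.png",cv2.resize(t[150:300,180:380],None,fx=4,fy=4,interpolation=2))
```

```text
[0.43650355 0.29081122 0.14983335] 0.0098312849916397 [ 2.593739   -1.07887024 -2.47716204]
```

View pics/s5.png

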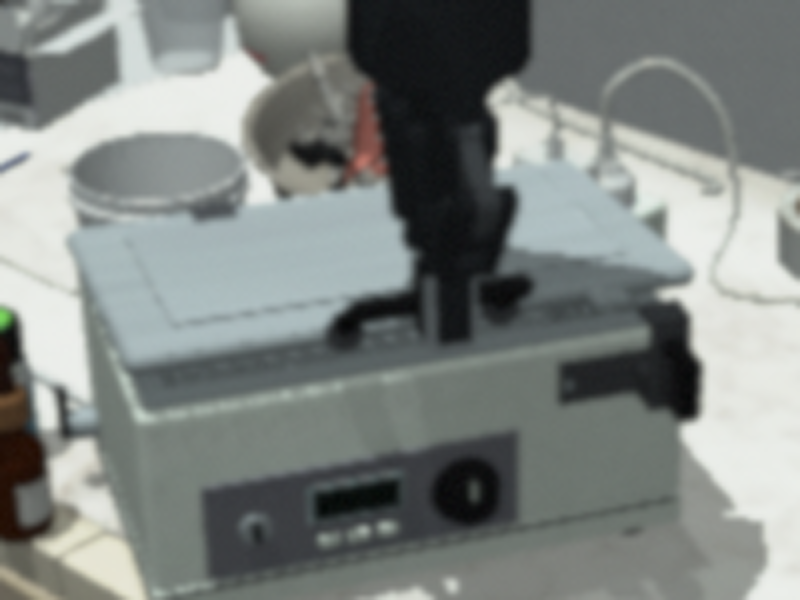

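The lid's front edge has risen clear of the housing and the bar is in the grip. Continuing along the arc.

servo_tool --rows '[0,0.0014,0.0024,0.0102,0,0,0,0,0.0017,0.0029,0.0101,0,0,0,0,0.0019,0.0034,0.0099,0,0,0,0,0.0022,0.0038,0.0097,0,0,0,0,0.0024,0.0042,0.0094,0,0,0,0,0.0027,0.0047,0.0092,0,0,0,0,0.0029,0.0051,0.0089,0,0,0,0,0.0032,0.0055,0.0085,0,0,0,0,0,0,0,0,0,0,0,0,0,0,0,0,0]'

```text
time_s: 8.87
position: [0.454, 0.3211, 0.2262]
tool_rot: [[0.866, -0.003, 0.5], [-0.5, -0.005, 0.866], [0.0, -1.0, -0.006]]
ft_force: [-6.4, -13.3, 7.3]
grip_width: 0.0099
```

Run:
```python
from h import *
s=env.observe();print(s["position"],s["grip_width"],s["ft_force"],s["wrist_torque"])
t=env.get_image("scene")[:,:,::-1];cv2.imwrite("pics/s6.png",cv2.resize(t[120:300,160:400],None,fx=3,fy=3,interpolation=2))
```

```text
[0.45396838 0.32114231 0.22620596] 0.009856707512616093 [ -6.41499246 -13.27703411   7.2690078 ] [-2.09674521  0.91212248 -0.00391959]
```

View pics/s6.png

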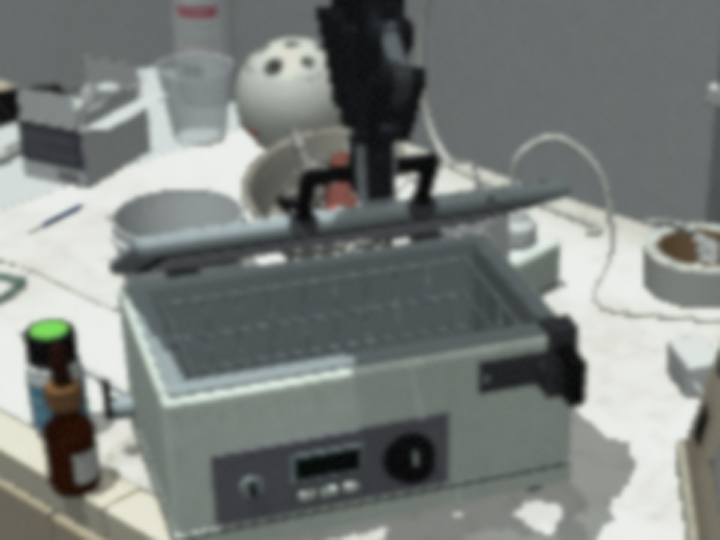

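Lid at about 30°. A 16 N outward radial force shows my arc is 2–3 mm too tight, so I'll relax it outward by 2 mm.

servo_tool --rows '[0,-0.0008,-0.0014,0.0012,0,0,0,0,0,0,0,0,0,0]'

```text
time_s: 9.08
position: [0.454, 0.3212, 0.2265]
tool_rot: [[0.866, -0.001, 0.5], [-0.5, -0.001, 0.866], [-0.0, -1.0, -0.002]]
ft_force: [1.2, -2.3, -2.8]
grip_width: 0.0097
```

servo_tool --rows '[0,0.0034,0.0058,0.0082,0,0,0,0,0.0036,0.0062,0.0078,0,0,0,0,0.0038,0.0066,0.0075,0,0,0,0,0.004,0.0069,0.007,0,0,0,0,0,0,0,0,0,0,0,0,0,0,0,0,0]'

```text
time_s: 9.58
position: [0.4685, 0.3463, 0.2586]
tool_rot: [[0.866, -0.001, 0.5], [-0.5, -0.003, 0.866], [0.001, -1.0, -0.003]]
ft_force: [-3.8, -8.6, 8.0]
grip_width: 0.0097
```

servo_tool --rows '[0,-0.0005,-0.0009,0.0011,0,0,0,0,0.0042,0.0072,0.0066,0,0,0,0,0.0043,0.0075,0.0062,0,0,0,0,0.0043,0.0075,0.006,0,0,0,0,0,0,0,0,0,0,0,0,0,0,0,0,0]'

```text
time_s: 10.08
position: [0.4812, 0.3683, 0.2784]
tool_rot: [[0.866, 0.0, 0.5], [-0.5, -0.001, 0.866], [0.001, -1.0, -0.001]]
ft_force: [-2.5, -6.2, 6.6]
grip_width: 0.0096
```

Run:
```python
from h import *
s=env.observe();p=s["position"];print(p,s["grip_width"],s["ft_force"])
for st in([.4348,.2876,.130],):
    d=p-np.array(st);xc=d[:2]@[.5,.866];q=(-.201+xc,.028+d[2]);print(np.hypot(*q),np.degrees(np.arctan2(q[1],-q[0]))-7.93)
t=env.get_image("scene")[:,:,::-1];cv2.imwrite("pics/s7.png",cv2.resize(t[90:300,160:400],None,fx=2.8,fy=2.8,interpolation=2))
```

```text
[0.48116902 0.3683009  0.27835112] 0.009554094434869318 [-2.48158893 -6.21024015  6.63374777]
0.20675657605784525 50.602983633502575
```

View pics/s7.png

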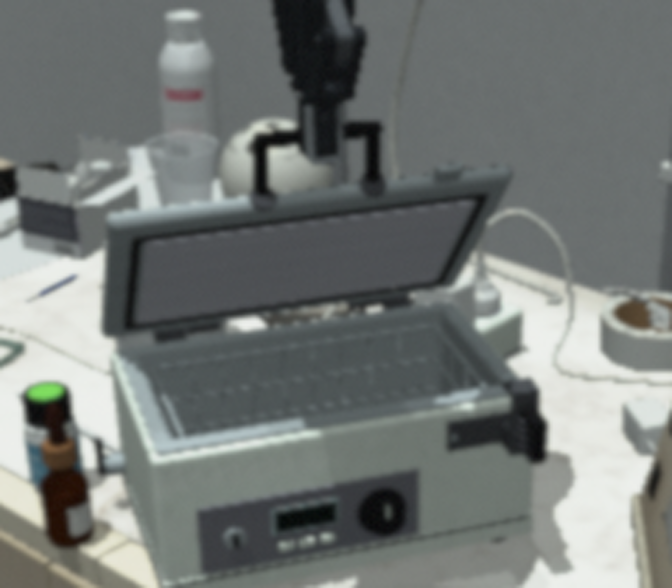

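Lid at about 51° by the TCP chord. Last 9°:

servo_tool --rows '[0,-0.0003,-0.0005,0.0012,0,0,0,0,0.0045,0.0078,0.0054,0,0,0,0,0.0045,0.0078,0.005,0,0,0,0,0.0035,0.006,0.0035,0,0,0,0,0,0,0,0,0,0,0,0,0,0,0,0,0,0,0,0,0,0,0,0]'

```text
time_s: 10.72
position: [0.4933, 0.3894, 0.2922]
tool_rot: [[0.866, -0.001, 0.5], [-0.5, -0.001, 0.866], [-0.001, -1.0, -0.001]]
ft_force: [2.1, -1.3, -1.3]
grip_width: 0.0098
```

Run:
```python
from h import *
s=env.observe();p=s["position"];print(p,s["grip_width"],s["ft_force"],s["time_s"])
d=p-np.array([.4348,.2876,.130]);xc=d[:2]@[.5,.866];q=(-.201+xc,.028+d[2]);print(np.hypot(*q),np.degrees(np.arctan2(q[1],-q[0]))-7.93, "chord",2*np.degrees(np.arcsin(np.hypot(xc,d[2])/.406)))
# absolute: hinge from model
h=np.array([.491,.3835])+.087*np.array([.5,.866]);g=p[:2]-h;q=(g@[.5,.866],p[2]+.019-.122);print("abs",np.hypot(*q),np.degrees(np.arctan2(q[1],-q[0]))-7.93)
for n in("scene","top"):
    t=env.get_image(n)[:,:,::-1];cv2.imwrite(f"pics/{n}8.png",t)
    t=t[80:300,160:400] if n=="scene" else t[150:310,190:390]
    cv2.imwrite(f"pics/{n}8z.png",cv2.resize(t,None,fx=2.7 if n=="scene" else 3.5,fy=2.7 if n=="scene" else 3.5,interpolation=2))
```

```text
[0.4932648  0.38938703 0.29219686] 0.009806913920596527 [ 2.06145529 -1.27314733 -1.2701524 ] 10.7167
0.20776707241939663 58.33731253977319 chord 59.09426472774827
abs 0.2057146948616137 58.95301306918274
```

View pics/scene8z.png

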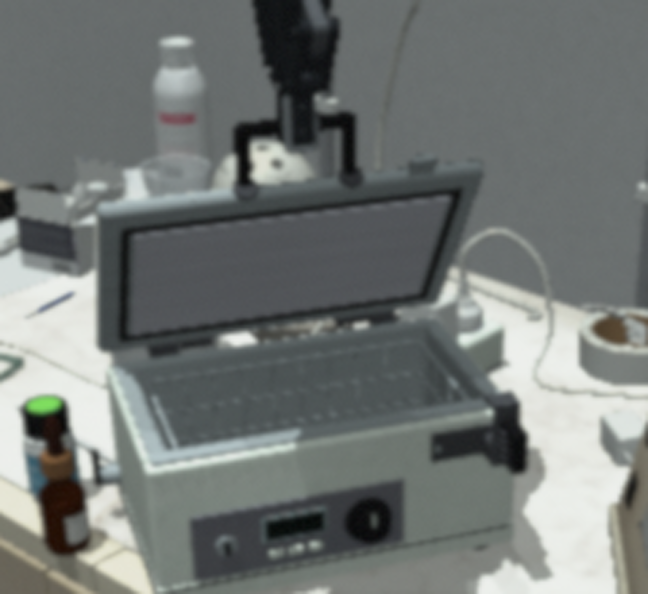

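View pics/top8z.png

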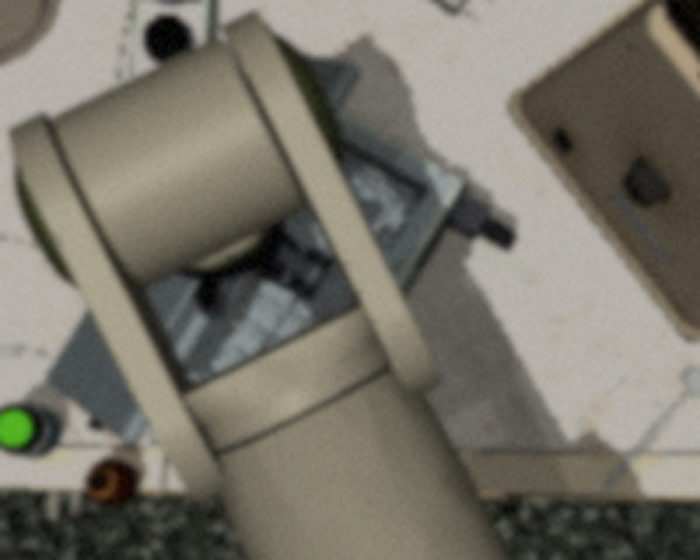

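Run:
```python
from h import *
t=cv2.imread("pics/scene8.png")
cv2.imwrite("pics/zl.png",np.hstack([cv2.resize(t[145:185,185:225],None,fx=10,fy=10,interpolation=2),cv2.resize(t[125:165,310:350],None,fx=10,fy=10,interpolation=2)]))
xc=np.array([.5,.866,0]);yc=np.array([-.866,.5,0])
for o in(np.array([.491,.3835,0]),np.array([.490,.384,0])):
  H=o+.087*xc+np.array([0,0,.122])
  for y in(.133,-.133):
    for th in(56,58,60,62):
      for a0,r in((3.72,.1694),(-.34,.169)):
        a=np.radians(th+a0);P=H+y*yc-r*np.cos(a)*xc+[0,0,r*np.sin(a)]
        u=proj("scene",P);print(y,th,a0,np.round((u-([185,145] if y>0 else [310,125]))*10)+[0 if y>0 else 400,0])
```

```text
0.133 56 3.72 [114. 116.]
0.133 56 -0.34 [128. 174.]
0.133 58 3.72 [108.  90.]
0.133 58 -0.34 [121. 146.]
0.133 60 3.72 [101.  64.]
0.133 60 -0.34 [115. 118.]
0.133 62 3.72 [95. 40.]
0.133 62 -0.34 [108.  92.]
-0.133 56 3.72 [710. 149.]
-0.133 56 -0.34 [729. 202.]
-0.133 58 3.72 [700. 126.]
-0.133 58 -0.34 [719. 176.]
-0.133 60 3.72 [690. 103.]
-0.133 60 -0.34 [710. 152.]
-0.133 62 3.72 [679.  81.]
-0.133 62 -0.34 [700. 128.]
0.133 56 3.72 [108. 117.]
0.133 56 -0.34 [121. 175.]
0.133 58 3.72 [101.  91.]
0.133 58 -0.34 [115. 147.]
0.133 60 3.72 [95. 65.]
0.133 60 -0.34 [108. 119.]
0.133 62 3.72 [88. 41.]
0.133 62 -0.34 [101.  93.]
-0.133 56 3.72 [704. 150.]
-0.133 56 -0.34 [723. 203.]
-0.133 58 3.72 [694. 126.]
-0.133 58 -0.34 [714. 177.]
-0.133 60 3.72 [684. 103.]
-0.133 60 -0.34 [704. 152.]
-0.133 62 3.72 [674.  81.]
-0.133 62 -0.34 [694. 129.]
```

View pics/zl.png

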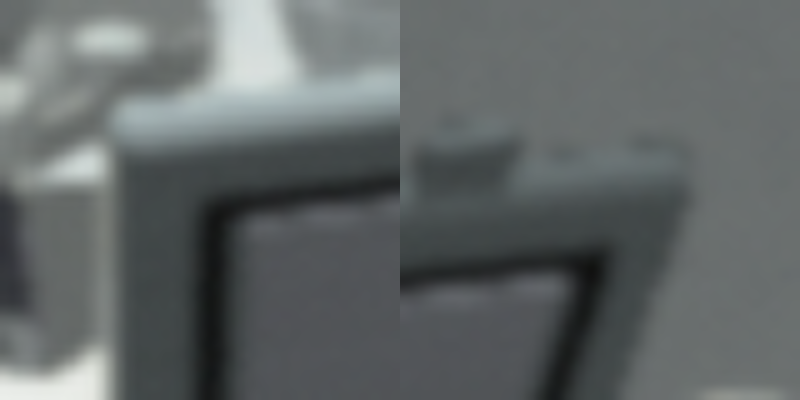

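The camera puts the lid at 57–58° and the TCP at 58–59°. I'll add about 1.5°.

servo_tool --rows '[0,0.0012,0.0021,0.0011,0,0,0,0,0.0013,0.0021,0.001,0,0,0,0,0,0,0,0,0,0,0,0,0,0,0,0,0,0,0,0,0,0,0,0,0,0,0,0,0,0,0,0,0,0,0,0,0,0]'

```text
time_s: 11.4
position: [0.4959, 0.394, 0.2947]
tool_rot: [[0.866, -0.0, 0.5], [-0.5, -0.0, 0.866], [-0.0, -1.0, -0.0]]
ft_force: [0.7, -0.3, -5.1]
grip_width: 0.0097
```

Run:
```python
from h import *
s=env.observe();p=s["position"];print(p,s["grip_width"],s["ft_force"],s["time_s"])
d=p-np.array([.4348,.2876,.130]);xc=d[:2]@[.5,.866];q=(-.201+xc,.028+d[2]);print(np.hypot(*q),np.degrees(np.arctan2(q[1],-q[0]))-7.93, "chord",2*np.degrees(np.arcsin(np.hypot(xc,d[2])/.406)))
t=np.ascontiguousarray(env.get_image("scene")[:,:,::-1]);t0=cv2.imread("pics/scene0.png")
L=[145,185,185,225]
cv2.imwrite("pics/zl2.png",np.hstack([cv2.resize(t[145:185,185:225],None,fx=9,fy=9,interpolation=2),cv2.resize(t0[230:270,195:235],None,fx=9,fy=9,interpolation=2)]))
xc=np.array([.5,.866,0]);yc=np.array([-.866,.5,0]);o=np.array([.491,.3835,0]);H=o+.087*xc+np.array([0,0,.122])
for th,off,ad in((58,[185,145],0),(60,[185,145],0),(62,[185,145],0),(0,[195,230],360)):
  for y in (.133,.113):
   for a0,r in((3.72,.1694),(-.34,.169)):
    a=np.radians(th+a0);P=H+y*yc-r*np.cos(a)*xc+[0,0,r*np.sin(a)];print(th,y,a0,np.round((proj("scene",P)-off)*9+[ad,0]))
```

```text
[0.49592147 0.39395635 0.29467869] 0.009678277641765083 [ 0.65618224 -0.30368594 -5.13175923] 11.4
0.20799374235763232 59.94550786344208 chord 60.76517027332806
58 0.133 3.72 [97. 81.]
58 0.133 -0.34 [109. 131.]
58 0.113 3.72 [202.  69.]
58 0.113 -0.34 [215. 119.]
60 0.133 3.72 [91. 58.]
60 0.133 -0.34 [103. 107.]
60 0.113 3.72 [196.  46.]
60 0.113 -0.34 [208.  94.]
62 0.133 3.72 [85. 36.]
62 0.133 -0.34 [97. 83.]
62 0.113 3.72 [190.  24.]
62 0.113 -0.34 [202.  71.]
0 0.133 3.72 [517. 166.]
0 0.133 -0.34 [523. 220.]
0 0.113 3.72 [622. 149.]
0 0.113 -0.34 [627. 203.]
```

View pics/zl2.png

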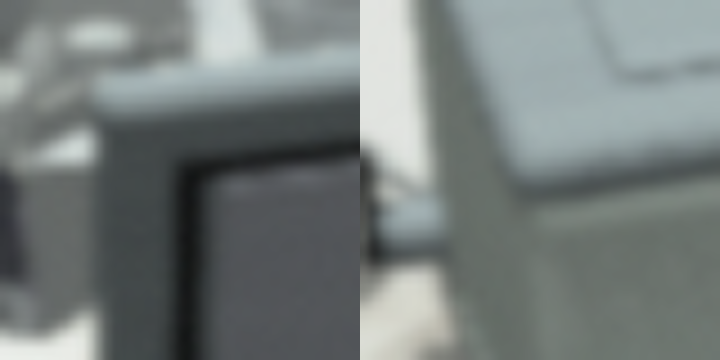

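servo_tool --rows '[0,0.0002,0.0003,0.0001,0,0,0,0,0,0,0,0,0,0,0,0,0,0,0,0,0,0,0,0,0,0,0,0,0,0,0,0,0,0,0,0,0,0,0,0,0]'

```text
$.rows: bad value
```

Run:
```python
from h import *
t=env.get_image("scene")[:,:,::-1];cv2.imwrite("pics/final.png",t);t0=cv2.imread("pics/scene0.png")
for n,(x0,x1,y0,y1) in dict(bottles=(165,195,225,290),mirror=(325,400,340,365),smalljar=(405,432,365,395)).items():
    print(n,cv2.absdiff(np.ascontiguousarray(t[y0:y1,x0:x1]),t0[y0:y1,x0:x1]).mean())
s=env.observe();print(s["position"],s["grip_width"],s["ft_force"],np.abs(s["qvel"]).max())
env.close_job()
```

```text
bottles 8.810940170940171
mirror 20.599466666666668
smalljar 12.513991769547324
[0.49593179 0.39395952 0.29469194] 0.00998777737678784 [ 0.44887613  0.3345309  -4.70501093] 0.135513142547552
the job is handed in; nothing more can be done
```

View pics/final.png

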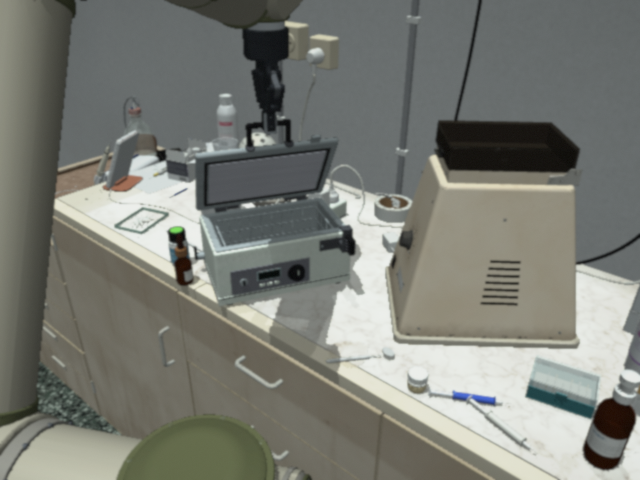

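The lid is open at about 60 degrees and the gripper is still holding its handle. I handed the job in at about 11.5 s of the 51 s allowed.

- **Catch:** I pushed it right with the closed fingers until it stopped moving and the force climbed to about 14 N. The picture afterwards showed it at the right end with the lug uncovered.
- **Lid angle:** The arm's position gives 59.9 to 60.8 degrees and the camera gives about 58.5 to 59, so the two disagree by 1 to 2 degrees.
- **Lifting:** My first arc was 2–3 mm too tight and reached a force of about 16 N, so I corrected it on the way. In the end state the grip width is steady at about 10 mm on the 11 mm bar, and the arm pulls with about 5 N.
- **Things around it:** The bottles, mirror and small jar look unmoved in the final picture. My pixel comparison did show changes around them, which I put down to the arm's shadow and the lighting.
- **Refused move:** A last 0.3 mm adjustment was refused because I gave the wrong number of values. The arm did not move, and I handed in the pose checked just before it.

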